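# Refit the slicer's retaining bar and bring on its spring ring

## Robot

A 7-joint arm with a two-finger parallel gripper is mounted at the origin on the work surface. World frame = base frame: x ahead of the robot, y to its left, z up, the work surface at z = 0. Lengths are in m, angles in rad, forces in N, time in s.
With the tool pointing down it reaches from about 0.4 to 0.85 m from the base axis. Payload 10.4 kg.
Tool frame: the origin (TCP) lies on the centre line of the jaws, within the pads' length; the fingertips stand 22 mm ahead of it and the grasp point (between the pads) lies 3 mm ahead of it; z points along the fingers, y is the line along which they close (so a half turn about z gives the same grasp; the last joint's range is limited). The gripper opens to 87 mm and grips with 3 to 60 N. Pads are 19 mm wide; open, the fingers measure 117 mm over their backs; the gripper's body (75 mm by 190 mm) begins 51 mm behind the grasp point.
Start: joints at [1.162, 0.332, -0.065, 1.46, 0.022, 1.35, -0.088], TCP at [0.235, -0.579, 0.245] pointing down, gripper open.
Joint ranges: [-2.6, 2.6], [-0.5, 2.12], [-1.47, 1.34], [0.16, 2.42], [-1.27, 4.41], [0.06, 2.06], [-2.6, 2.6]. Speed limits (rad/s): [2.22, 2.22, 2.79, 2.79, 3.14, 3.14, 3.14].

## Interface

Orientations are given as a unit quaternion [x, y, z, w].
In Python, from bench import r gives the robot as it stands.
- The arm moves only by the tool jog_arm, called after "Call:" as name(argument=value, ...), one argument or row to a line, values as JSON. Schema: {"type":"object","properties":{"offsets":{"type":"array","items":{"type":"array","items":{"type":"number"},"minItems":5,"maxItems":5},"minItems":1,"maxItems":12},"clamp_n":{"type":"number"},"only":{"type":"string"},"quiet":{"type":"boolean"},"lines":{"type":"string"}},"required":["offsets"],"additionalProperties":false}. offsets is a list of rows, 1 to 12 of them, each of 5 numbers: dx, dy, dz in a scale on which 1.0 is 0.75 m, then a turn about the tool's z in normalised numbers (1 is pi rad), then the finger opening in m; each row is the pose to reach, as a shift and turn from the pose commanded when the call began, along the tool's axes at that moment; what a row does not reach only later rows make up. A row lasts 1/10 s, in which the tool goes at most 0.05 m and 0.15 rad, less where a joint would pass 70% of its speed; a pose out of reach is approached as far as the arm can. The fingers move at their own pace and stop on an object; clamp_n is the grip in N (left out, the last holds). Time passes only in rows, so rows that do not move let the fingers close. The tool returns the time, the measured TCP pose, the force, the opening and the grip force at its end. only (a regular expression) keeps the lines of the reply that match it, lines (a string "A,B") keeps lines A to B, and quiet returns only ok. No shift or turn number may pass 1 either way. Input that does not fit is refused with a message, and nothing moves.
- r.read_state(): the state, without advancing time (a new reading comes with each control period).
- r.camera(name): name is "side" or "top" or "wrist"; returns a dict with "img" (420x560x3 uint8, red, green, blue), "fx", "fy", "cx", "cy" (pixels), "pose" (4x4, takes a point from camera to world coordinates). Camera axes: x right, y down, z forward; pixel columns grow to the right and rows downward; lengths in m; the calibration is good to about 2 mm. A picture is of the moment at which its call begins. There is no depth.
- r.close_job(): hands the job in; it is judged then, once.
The state is a dict: "time": time; "joint_positions": joint angles; "joint_vel": joint speeds; "joint_torque": joint torques, N m; "ee_pos": TCP position; "eef_rot": TCP orientation; "ft_force": force on the tool from outside, world axes, zero at the start; "torque": the same for the moment, N m; "width": finger opening in m; "grip_force": force on a finger pad.
Only numpy, scipy, OpenCV 4.12 (cv2) and the standard library are available. Lean on these libraries where they do the work, as an engineer would, in place of code of your own. Each camera call takes 0.05 s, during which the arm holds its last target. There are 200 camera calls.

## Task

Lay the flat retaining bar squarely across the two posts of the bread slicer's drive unit, with the axle stub standing up through its hole, and let go of it. Then take the ring pliers by their handles, squeeze them so that the spring ring is spread fully, slide the spread ring down over the stub until it rests lightly on the bar, level with the groove, and finish while still holding the pliers upright and squeezed there, without letting go. Leave the bread and the other things on the counter where they are.

Things in the scene. Friction and masses are not known exactly. Their poses are not given: they have to be found in the camera images.
- unit: the bread slicer's drive unit, bolted down: grey base plate 200 x 110 x 20 mm with two square dark posts and, midway between them, an upright steel axle stub. Origin under the base's centre, on the stub's axis; x runs along the line through both posts, z up
- post_a (a point): centre of one post's flat top, 46 mm above the counter, at x = -65 mm of the unit; the top is 30 mm (along x) by 44 mm
- post_b (a point): centre of the other post's top, the same, at x = +65 mm of the unit
- stub_top (a point): centre of the axle stub's top, 82 mm above the counter. The stub is 24 mm in diameter, its last 4 mm chamfered to 18 mm; a hub of 34 mm diameter round its foot ends 38 mm above the counter
- groove (a point): point on the stub's axis at the groove's middle, 60 mm above the counter, 2 mm above the top face of a bar lying on the posts. The groove is 4 mm high, 19 mm in diameter
- bar: flat aluminium retaining bar lying on the counter, 170 mm (its x) by 50 mm (its y) by 12 mm thick, about 0.25 kg, with a 30 mm round through hole at its middle. Origin at the underside's centre, on the hole's axis; z up. Either end may go on either post
- rest: wooden tool rest, 76 x 80 mm, fixed: floor 10 mm high on which the ring lies, a step 15 mm high under the jaws' heels and a lip 40 mm high on its +x side; open at both y sides and upward, so the ring can spread in it and the pliers lift straight out. Origin at the counter, under the pliers' origin
- pliers: ring pliers standing upright in the rest, handles up, 0.23 kg, 127 mm high. A C-shaped flat spring ring hangs on the forked jaw tips and stays on them. Origin at the ring's underside, at the closed ring's centre; z up along the pliers, ring's back at -x, ears at +x. Ring 4 mm thick; closed 28 mm outside, 20 mm inside, so that it passes over the stub only when spread
- pivot (a point): the pliers' pivot bolt (along the pliers' x): 60 mm above the ring's underside, 21 mm from the pliers' origin towards +x. The jaws lie in this plane, beyond the ring, so that a stub up to 40 mm high can stand in the spread ring
- pliers_grip (a point): where to grip: midway between the two black handles, 106 mm above the ring's underside, over the pivot. Handles stand at the pliers' +y and -y, 13 mm wide in x, from 76 to 127 mm above the ring's underside; at rest they flare, 55 mm over both here and 64 mm at the top; pressed together along y they are parallel, 34 mm over both
- ring_mid (a point): middle of the spread ring's opening, where the stub's axis should be: 2 mm above the ring's underside, 3 mm from the pliers' origin towards +x. Fully spread, the 24 mm stub has about 3.5 mm of play all round
- squeeze (a joint): how far the handles are squeezed (rad): 0 ring closed, 0.2125 handles at their stop and ring fully spread. A spring resists: about 5 N on each handle to begin, 14 N at the stop; let go, the ring closes
- roll_a: bystander, to be left alone: bread roll, 72 mm across, 45 mm high; origin under its centre
- roll_b: bystander, to be left alone: dark bread roll, 72 mm across, 45 mm high; origin under its centre
- jar: bystander, to be left alone: amber glass jar with a steel lid, 64 mm across, 100 mm high; origin under its centre
- driver: bystander, to be left alone: screwdriver, 180 mm long, lying on the counter; origin at its middle
- washer: bystander, to be left alone: flat steel washer lying on the counter, 44 mm across, 6 mm high; origin under its centre
- scraper: bystander, to be left alone: dough scraper, steel blade 100 x 90 mm with a wooden grip, 18 mm high, lying flat
- oil: bystander, to be left alone: white bottle, 52 mm across, 140 mm high; origin under its centre

How it is judged:
On the way, in this order (a step that is already met when the one before it is completed fails the run):
1. the bar lies flat and square on both posts, the stub through its hole, and is let go (horizontal distance between bar and groove below 0.005 m and z of bar in the frame of unit between 0.043 and 0.0485 m and angle between bar's own z axis and vertical below 0.04 rad and angle between the x axis of bar and the x axis of unit, either way round below 0.14 rad and contact force between the fingers and bar below 0.3 N and linear speed of bar below 0.02 m/s), for 0.2 s.
2. the pliers are held squeezed with the spread ring above the stub's top (value of joint squeeze above 0.17 rad and z of ring_mid in the frame of groove above 0.022 m and horizontal distance between ring_mid and groove below 0.03 m and contact force between the fingers and pliers above 3 N), for 0.1 s.
At the end, for the whole second after the job is handed in: Bar on both posts (flat, square within 0.14 rad, hole within 5 mm of the axis), not touched by fingers; ring round the stub within 6 mm of its axis and 2.5 mm of groove height, pliers squeezed over 0.17 rad, upright within 0.12 rad, still held (over 3 N), pressing on the bar below 20 N (horizontal distance between bar and groove below 0.005 m and z of bar in the frame of unit between 0.043 and 0.0485 m and angle between bar's own z axis and vertical below 0.04 rad and angle between the x axis of bar and the x axis of unit, either way round below 0.14 rad and contact force between the fingers and bar below 0.3 N and horizontal distance between ring_mid and groove below 0.006 m and z of ring_mid in the frame of groove between -0.0025 and 0.0025 m and value of joint squeeze above 0.17 rad and angle between pliers's own z axis and vertical below 0.12 rad and contact force between the fingers and pliers above 3 N and contact force between pliers and bar below 20 N and linear speed of pliers below 0.02 m/s); the arm keeps its last pose, push and grip.
It fails at once if a bystander (roll, jar, screwdriver, washer, scraper or bottle) is moved by more than 4 cm (distance of any of roll_a, roll_b, jar, driver, washer, scraper, oil from where it was at the start of the episode above 0.04 m).
It also fails if it takes over 58 s, if anything falls off the work surface, if the arm or the gripper's body presses on something with over 40 N, if the wrist force passes 120 N, or if a joint passes its speed limit or range.

## Working session

There is one attempt and no reset: what is moved stays moved. The work goes in short steps, Python scripts to look and compute and a tool call to move; the robot and the scene stay as the last step left them, time stands still between calls to the robot, and variables do not carry over. Pictures are saved under pics/ and viewed, at most 10 in all, crops included, and the job is handed in when it is done.

```bash
ls; mkdir -p pics
```

Run:
```python
from bench import r
import cv2,numpy as np
for n in("top","side"):
    c=r.camera(n);cv2.imwrite(f"pics/{n}0.png",c["img"][:,:,::-1]);np.savez(f"pics/{n}0.npz",**c)
    print(n,c["fx"],c["fy"],c["cx"],c["cy"],c["pose"].round(4).tolist())
s=r.read_state();print(s["time"],s["ee_pos"],s["eef_rot"],s["width"],s["ft_force"])
```

```text
bench.py
pics
top 501.54128191549336 501.54128191549336 279.37484396067975 210.48997468694733 [[0.013, -0.9989, 0.0449, 0.4744], [-0.9999, -0.0128, 0.005, -0.0124], [-0.0044, -0.045, -0.999, 1.6204], [0.0, 0.0, 0.0, 1.0]]
side 531.1576126926817 531.1576126926817 273.92883771175667 206.05199081306932 [[-0.6829, -0.517, 0.5161, -0.1675], [-0.7303, 0.4699, -0.4957, 0.6587], [0.0138, -0.7155, -0.6985, 1.0683], [0.0, 0.0, 0.0, 1.0]]
0.1 [ 0.23506741 -0.57877832  0.24384744] [ 9.81449085e-01  1.91721987e-01 -1.43688123e-04 -5.93291541e-04] 0.0871999841041626 [ 0.71916277 -0.88403359  0.70569173]
```

View pics/top0.png

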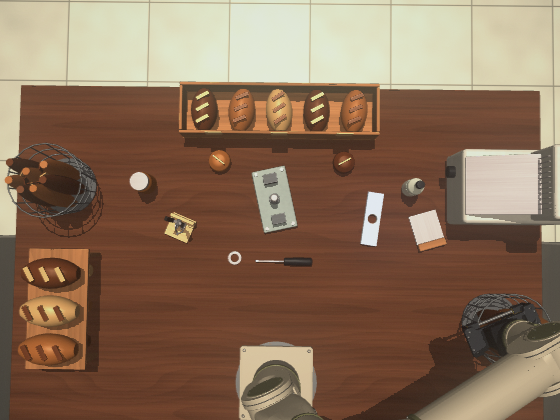

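View pics/side0.png

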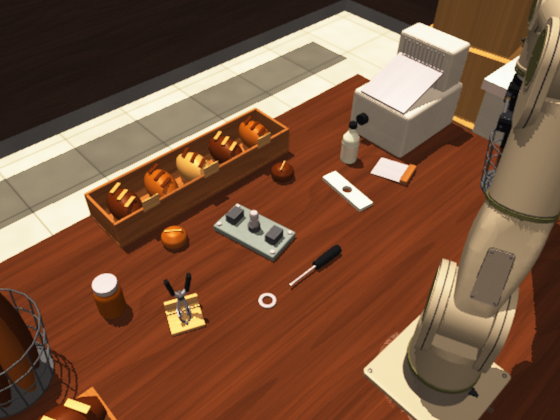

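The top view shows the unit at about (274,199), the bar at (372,219) with its hole at (372,218), and the pliers in the rest at (180,227). I'll enlarge these next.

Create h.py:
```python
import numpy as np,cv2
def load(f): return dict(np.load(f))
def ray(c,u,v,z):
    P=c["pose"];d=P[:3,:3]@np.array([(u-c["cx"])/c["fx"],(v-c["cy"])/c["fy"],1]);o=P[:3,3]
    return o+d*(z-o[2])/d[2]
def proj(c,p):
    P=c["pose"];q=P[:3,:3].T@(np.asarray(p)-P[:3,3]);return np.array([c["fx"]*q[0]/q[2]+c["cx"],c["fy"]*q[1]/q[2]+c["cy"]])
def crop(c,u,v,w,h,s):
    return cv2.resize(c["img"][v:v+h,u:u+w,::-1],None,fx=s,fy=s,interpolation=cv2.INTER_CUBIC)
```

Run:
```python
from h import *
t=load("pics/top0.npz");s=load("pics/side0.npz")
A=np.hstack([crop(t,350,185,44,66,6),crop(t,246,160,56,75,6)[:396],crop(t,155,202,33,66,6)])
A=np.hstack([crop(t,352,187,40,60,6),crop(t,246,162,55,75,6)[:360,:],])
A=np.hstack([crop(t,352,187,40,60,5),crop(t,248,160,54,80,5)[:300],crop(t,160,205,44,60,5)])
# layout: row1 top crops (scale5), row2 side crops (scale 4)
B=np.hstack([crop(s,210,200,90,60,4),crop(s,160,270,50,60,4),crop(s,318,165,50,60,4)])
W=800;o=np.zeros((560,W,3),np.uint8);o[:300,:A.shape[1]]=A;o[310:550,:B.shape[1]]=B;cv2.imwrite("pics/z1.png",o);print(A.shape,B.shape)
```

```text
(300, 690, 3) (240, 760, 3)
```

View pics/z1.png

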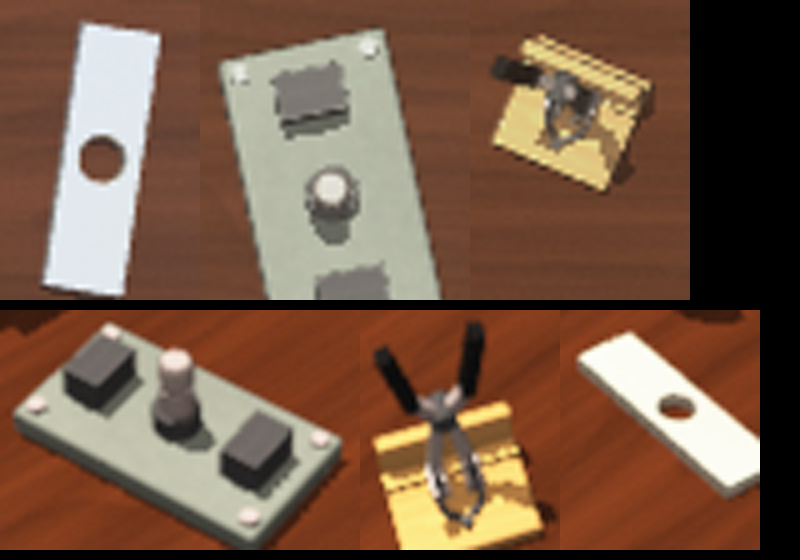

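The crop shows the bar's four corners and hole clearly, the stub top at top-view (273.8,197.2), and the rest with its lip on the far side, so the pliers' +x points roughly to world +x. Next I compute the poses.

Run:
```python
from h import *
t=load("pics/top0.npz");s=load("pics/side0.npz")
T=lambda U,V,x0,u0,v0,k:(u0+(U-x0+.5)/k-.5,v0+(V+.5)/k-.5)
def rect(c,lo,hi,u,v,w,h,z,hsv=True):
    I=cv2.cvtColor(c["img"],cv2.COLOR_RGB2HSV)[v:v+h,u:u+w]
    m=cv2.inRange(I,lo,hi);m=cv2.morphologyEx(m,cv2.MORPH_CLOSE,np.ones((5,5)))
    cs=max(cv2.findContours(m,0,2)[0],key=cv2.contourArea).reshape(-1,2)+[u,v]
    p=np.array([ray(c,a,b,z)[:2] for a,b in cs.astype(float)],np.float32)*1000
    return cv2.minAreaRect(p)
print("bar",rect(t,(0,0,190),(180,60,255),350,180,44,75,.012),"hole",ray(t,*T(102,159,0,352,187,5),.012).round(4), ray(s,*T(676,407-310,560,318,165,4),.012).round(4))
print("barcorn",[ray(t,*T(a,b,0,352,187,5),.012)[:2].round(4).tolist() for a,b in((80,23),(161,35),(124,297),(43,287))])
print("unit",rect(t,(30,0,110),(100,60,240),245,160,58,80,.02))
print("stub top/side",ray(t,*T(331,188,200,248,160,5),.082).round(4),ray(s,*T(176,358-310,0,210,200,4),.082).round(4))
# posts side: top-face centres
for U,V in((100,356),(257,440)):print("post side",ray(s,*T(U,V-310,0,210,200,4),.046).round(4))
print("post top a",ray(t,*T(308,92,200,248,160,5),.046).round(4))
print("rest lip L,R",[ray(t,*T(a,b,470,160,205,5),z)[:2].round(4).tolist() for a,b,z in((527,37,.04),(652,82,.04),(607,190,.01),(493,140,.01))])
for U,V,z in((385,356,.127),(474,330,.127),(440,400,.06),(466,518,.012)):print("pl side",ray(s,*T(U,V-310,360,160,270,4),z).round(4))
print("pl top handles",ray(t,*T(500,66,470,160,205,5),.127).round(4),"pivot",ray(t,*T(567,88,470,160,205,5),.065).round(4))
```

```text
bar ((525.069580078125, -301.857666015625), (49.49628829956055, 169.3645782470703), 81.96080017089844) hole [ 0.5251 -0.3016  0.012 ] [ 0.5216 -0.2994  0.012 ]
barcorn [[0.6124, -0.2871], [0.6053, -0.3391], [0.437, -0.3161], [0.4427, -0.2643]]
unit ((583.7338256835938, 13.082595825195312), (197.2974395751953, 107.0204086303711), 12.721052169799805)
stub top/side [0.5842 0.0129 0.082 ] [0.5818 0.0125 0.082 ]
post side [0.6454 0.026  0.046 ]
post side [5.164e-01 2.000e-04 4.600e-02]
post top a [0.6472 0.0288 0.046 ]
rest lip L,R [[0.5363, 0.3375], [0.5089, 0.2579], [0.4399, 0.2905], [0.471, 0.3645]]
pl side [0.5152 0.3294 0.127 ]
pl side [0.4968 0.2824 0.127 ]
pl side [0.5158 0.3009 0.06  ]
pl side [0.4695 0.3223 0.012 ]
pl top handles [0.5154 0.334  0.127 ] pivot [0.5039 0.3064 0.065 ]
```

Careful with the scale: shifts go in shares of 0.75 m and turns go in shares of pi rad. That gives: 0.372 m is 0.496, 0.15 m is 0.2, 0.525 rad is 0.1671.

Call:
jog_arm(
  offsets=[
    [0.0667, -0.0267, 0, 0.0477, 0.087],
    [0.1333, -0.0533, 0.0133, 0.0955, 0.087],
    [0.2, -0.08, 0.0267, 0.1432, 0.087],
    [0.2667, -0.1067, 0.04, 0.1671, 0.087],
    [0.3333, -0.1333, 0.0533, 0.1671, 0.087],
    [0.4, -0.16, 0.0667, 0.1671, 0.087],
    [0.4533, -0.1813, 0.08, 0.1671, 0.087],
    [0.496, -0.1987, 0.0933, 0.1671, 0.087],
    [0.496, -0.1987, 0.0987, 0.1671, 0.087],
    [0.496, -0.1987, 0.0987, 0.1671, 0.087],
  ],
  clamp_n=30,
)

```text
time: 1.1
ee_pos: [0.525, -0.2977, 0.1688]
eef_rot: [0.998, -0.067, -0.001, -0.001]
ft_force: [-1.1, 0.3, -0.2]
width: 0.087
grip_force: 0.0
```

Run:
```python
from bench import r
from h import *
c=r.camera("wrist");np.savez("pics/w1.npz",**c);cv2.imwrite("pics/w1.png",c["img"][:,:,::-1]);s=r.read_state()
print(s["ee_pos"],s["eef_rot"],c["fx"],c["pose"].round(3).tolist(),proj(c,[.525,-.302,.012]))
t=load("pics/top0.npz");print("oil",ray(t,408,192,0),ray(t,418,184,.14))
```

```text
[ 0.52371285 -0.30030837  0.16962542] [ 9.97642195e-01 -6.86239897e-02 -8.33626703e-04 -3.23195597e-04] 331.9559332337217 [[-0.133, -0.961, -0.241, 0.59], [-0.991, 0.129, 0.034, -0.307], [-0.001, 0.244, -0.97, 0.31], [0.0, 0.0, 0.0, 1.0]] [279.75421184 196.90489564]
oil [ 0.61243485 -0.41974178  0.        ] [ 0.62461234 -0.41405688  0.14      ]
```

View pics/w1.png

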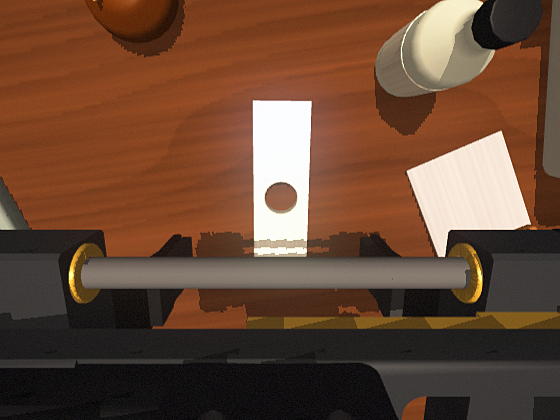

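Wrist view: the bar's hole is at (281,197), against a predicted (280,197), and the bar's edges are aligned with the image columns, so the measurement holds. Descending to grip.

Scaled: 0.144 m is 0.192, 0.001 m is 0.0013.

Call:
jog_arm(
  offsets=[
    [0.0013, 0.0013, 0.06, 0, 0.087],
    [0.0013, 0.0013, 0.12, 0, 0.087],
    [0.0013, 0.0013, 0.1667, 0, 0.087],
    [0.0013, 0.0013, 0.1867, 0, 0.087],
    [0.0013, 0.0013, 0.192, 0, 0.087],
    [0.0013, 0.0013, 0.192, 0, 0.087],
    [0.0013, 0.0013, 0.192, 0, 0.04],
    [0.0013, 0.0013, 0.192, 0, 0.04],
    [0.0013, 0.0013, 0.192, 0, 0.04],
    [0.0013, 0.0013, 0.192, 0, 0.04],
    [0.0013, 0.0013, 0.192, 0, 0.04],
  ],
  clamp_n=30,
)

```text
time: 2.25
ee_pos: [0.5248, -0.3022, 0.0269]
eef_rot: [0.998, -0.069, 0.0, 0.0]
ft_force: [0.3, -0.5, -0.4]
width: 0.0548
grip_force: 0.0
```

```bash
python3 -c "
from bench import r
s=r.read_state();print(s['ee_pos'],s['eef_rot'])"
```

```text
[ 0.5247974  -0.30218888  0.02685491] [ 9.97583980e-01 -6.94704763e-02  1.99104363e-04  1.24940506e-04]
```

Scaled: -0.12 m is -0.16, -0.08 m is -0.1067.

Call:
jog_arm(
  offsets=[
    [0, 0, 0, 0, 0.04],
    [0, 0, 0, 0, 0.04],
    [0, 0, 0, 0, 0.04],
    [0, 0, -0.04, 0, 0.04],
    [0, 0, -0.1067, 0, 0.04],
    [0, 0, -0.16, 0, 0.04],
    [0, 0, -0.16, 0, 0.04],
  ],
  clamp_n=30,
)

```text
time: 2.95
ee_pos: [0.5274, -0.3035, 0.1526]
eef_rot: [0.998, -0.07, 0.004, 0.002]
ft_force: [0.7, -0.2, -2.4]
width: 0.0493
grip_force: 30.0
```

```bash
python3 -c "
from bench import r
s=r.read_state();print(s['ee_pos'],s['eef_rot'])"
```

```text
[ 0.52740907 -0.30349371  0.15264014] [ 0.99756494 -0.06958393  0.00428399  0.00197983]
```

Scaled: -0.3186 m is -0.4248, 0.0151 m is 0.0201, -0.357 rad is -0.1136.

Call:
jog_arm(
  offsets=[
    [0.0027, -0.0533, 0, -0.0191, 0.04],
    [0.0067, -0.12, 0, -0.0477, 0.04],
    [0.0107, -0.1867, 0, -0.0796, 0.04],
    [0.0133, -0.2533, 0, -0.1136, 0.04],
    [0.016, -0.32, 0, -0.1136, 0.04],
    [0.0187, -0.3733, 0, -0.1136, 0.04],
    [0.02, -0.4067, 0, -0.1136, 0.04],
    [0.0201, -0.4248, 0, -0.1136, 0.04],
    [0.0201, -0.4248, 0, -0.1136, 0.04],
    [0.0201, -0.4248, 0, -0.1136, 0.04],
    [0.0201, -0.4248, 0, -0.1136, 0.04],
  ],
)

```text
time: 4.05
ee_pos: [0.5837, 0.0088, 0.1463]
eef_rot: [0.994, 0.107, -0.0, 0.001]
ft_force: [-1.2, 0.3, -2.8]
width: 0.0496
grip_force: 30.0
```

Run:
```python
from bench import r
from h import *
o=np.zeros((420,800,3),np.uint8)
for n,u,v,w,h,k,x in(("top",234,150,80,84,5,0),("side",190,165,133,140,3,401)):
    c=r.camera(n);np.savez(f"pics/{n}2.npz",**c);I=crop(c,u,v,w,h,k);o[:I.shape[0],x:x+I.shape[1]]=I[:,:800-x]
cv2.imwrite("pics/z2.png",o);s=r.read_state();print(s["ee_pos"],s["eef_rot"],s["width"])
```

```text
[0.5837575  0.00935108 0.14646752] [ 9.94213658e-01  1.07420078e-01 -7.77262545e-05  3.51336197e-04] 0.04962708601559367
```

View pics/z2.png

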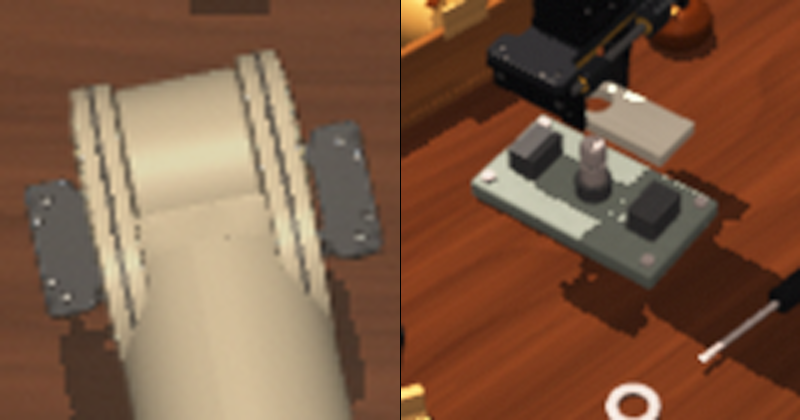

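The side view shows the held bar level above the stub, hole partly behind the finger, with its right end corner at crop (694,124). I check its predicted corners against the picture.

Run:
```python
from h import *
from bench import r
s=r.read_state();print(s["ee_pos"],s["eef_rot"])
c=load("pics/side2.npz");C=np.array([.5838,.0094]);a=np.radians(12.4);X=np.array([np.cos(a),np.sin(a)]);Y=np.array([-X[1],X[0]])
for sx in(-1,1):
  for sy in(-1,1):
    for z in(.1215,.1335):
      p=proj(c,[*(C+sx*.085*X+sy*.025*Y),z]);print(sx,sy,z,((p-[190,165]+.5)*3-.5+[401,0]).round(1))
I=crop(c,225,185,70,55,11)[:600,:770];cv2.imwrite("pics/z3.png",I)
```

```text
[0.5837575  0.00935108 0.14646752] [ 9.94213658e-01  1.07420078e-01 -7.77262545e-05  3.51336197e-04]
-1 -1 0.1215 [691.9 128.8]
-1 -1 0.1335 [692.3 118.7]
-1 1 0.1215 [658.6 163.3]
-1 1 0.1335 [658.8 153.1]
1 -1 0.1215 [532.8  51.5]
1 -1 0.1335 [532.3  41.4]
1 1 0.1215 [497.8  82.6]
1 1 0.1335 [497.   72.5]
```

View pics/z3.png

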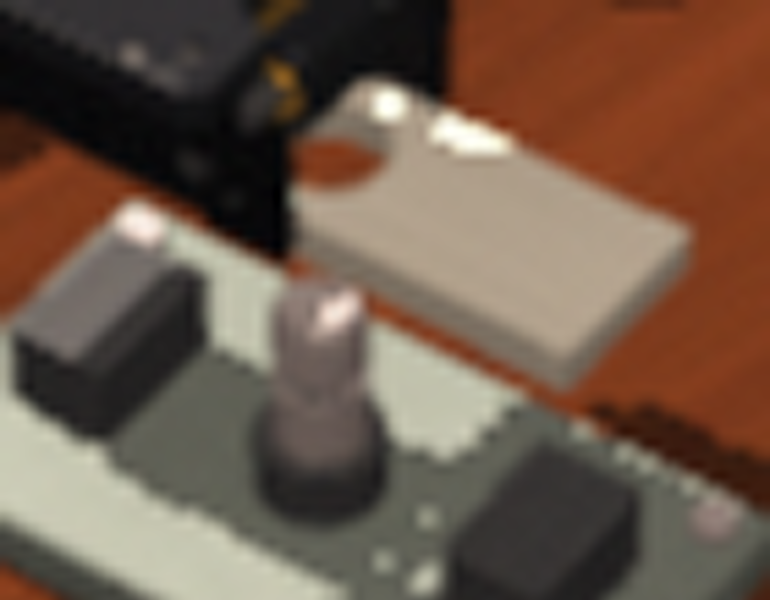

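Run:
```python
from h import *
c=load("pics/side2.npz");f=lambda U,V,z:ray(c,225+(U+.5)/11-.5,185+(V+.5)/11-.5,z)
for zt in(.1316,):
    A=f(690,235,zt);B=f(563,358,zt);A2=f(688,262,zt-.012);B2=f(565,388,zt-.012)
    d=B-A;yaw=np.degrees(np.arctan2(d[1],d[0]))-90;M=(A+B+A2+B2)[:2]/4;a=np.radians(12.4);print(np.linalg.norm(d),yaw,M,M+.085*np.array([np.cos(a),np.sin(a)]),A,B,A2,B2)
# unit posts again, with the finer crop
print("stub",f(320,290,.082))
for q in(((15,335),(70,362),(205,272)),((460,545),(580,600),(640,492),(545,440))):print([f(*p,.046)[:2].round(4).tolist() for p in q])
```

```text
0.049564166501068 10.721012249714846 [ 0.498586   -0.00810693] [0.58160315 0.01014557] [ 0.50227657 -0.03138264  0.1316    ] [0.4930563  0.01731636 0.1316    ] [ 0.50473807 -0.03364718  0.1196    ] [0.49427307 0.01528574 0.1196    ]
stub [0.58379157 0.01074678 0.082     ]
[[0.6499, 0.0529], [0.6336, 0.0489], [0.6352, 0.004]]
[[0.5245, 0.0195], [0.4925, 0.0104], [0.5082, -0.0241], [0.5361, -0.019]]
```

Scaled: 0.052 m is 0.0693, -0.0015 m is -0.002.

Call:
jog_arm(
  offsets=[
    [0.0013, -0.002, 0.02, 0, 0.04],
    [0.0013, -0.002, 0.04, 0, 0.04],
    [0.0013, -0.002, 0.048, 0, 0.04],
    [0.0013, -0.002, 0.056, 0, 0.04],
    [0.0013, -0.002, 0.064, 0, 0.04],
    [0.0013, -0.002, 0.0693, 0, 0.04],
    [0.0013, -0.002, 0.0693, 0, 0.04],
  ],
)

```text
time: 4.85
ee_pos: [0.5842, 0.0129, 0.094]
eef_rot: [0.994, 0.109, -0.0, 0.0]
ft_force: [-0.9, 0.6, -3.1]
width: 0.0497
grip_force: 30.0
```

```bash
python3 -c "
from bench import r
s=r.read_state();print(s['ee_pos'],s['eef_rot'],s['ft_force'],s['torque'])"
```

```text
[0.58424773 0.01292698 0.09404557] [ 9.94070349e-01  1.08738426e-01 -3.08869900e-04  2.59182410e-06] [-0.85296689  0.62240636 -3.08397155] [0.05946998 0.0318428  0.0144014 ]
```

Scaled: 0.0205 m is 0.0273, 0.018 m is 0.024.

Call:
jog_arm(
  offsets=[
    [0, 0, 0.0107, 0, 0.04],
    [0, 0, 0.0187, 0, 0.04],
    [0, 0, 0.024, 0, 0.04],
    [0, 0, 0.0273, 0, 0.04],
    [0, 0, 0.0273, 0, 0.04],
    [0, 0, 0.0273, 0, 0.04],
  ],
)

```text
time: 5.45
ee_pos: [0.5845, 0.013, 0.0742]
eef_rot: [0.994, 0.109, 0.0, 0.0]
ft_force: [-0.4, -0.1, -2.5]
width: 0.0495
grip_force: 30.0
```

```bash
python3 -c "
from bench import r
s=r.read_state();print(s['ee_pos'],s['eef_rot'],s['ft_force'],s['torque'])"
```

```text
[0.58454123 0.01297698 0.07416153] [9.94072936e-01 1.08715178e-01 8.71682638e-05 2.69143145e-05] [-0.36091823 -0.12346433 -2.54143054] [ 0.01676856 -0.01171714 -0.00077354]
```

Scaled: -0.15 m is -0.2, 0.001 m is 0.0013.

Call:
jog_arm(
  offsets=[
    [0, 0, 0.0013, 0, 0.04],
    [0, 0, 0.0013, 0, 0.04],
    [0, 0, 0.0013, 0, 0.087],
    [0, 0, 0.0013, 0, 0.087],
    [0, 0, 0.0013, 0, 0.087],
    [0, 0, 0.0013, 0, 0.087],
    [0, 0, 0.0013, 0, 0.087],
    [0, 0, -0.04, 0, 0.087],
    [0, 0, -0.1067, 0, 0.087],
    [0, 0, -0.1733, 0, 0.087],
    [-0.0667, 0, -0.2, 0, 0.087],
    [-0.1333, 0, -0.2, 0, 0.087],
  ],
)

```text
time: 6.65
ee_pos: [0.4914, -0.0072, 0.227]
eef_rot: [0.994, 0.109, 0.003, 0.0]
ft_force: [0.5, -0.7, 1.2]
width: 0.0872
grip_force: 0.0
```

Run:
```python
from bench import r
from h import *
c=r.camera("wrist");np.savez("pics/w4.npz",**c)
d=r.camera("side");np.savez("pics/side4.npz",**d)
o=np.zeros((420,800,3),np.uint8);o[:]=0
o[:400,:400]=crop(d,200,185,100,100,4);o[:300,400:]=cv2.resize(c["img"][:,:,::-1],(400,300));cv2.imwrite("pics/z4.png",o)
s=r.read_state();print(s["ee_pos"],s["eef_rot"],s["width"],c["pose"].round(3).tolist())
```

```text
[ 0.48528062 -0.00949563  0.22381282] [ 0.9941666   0.10783835 -0.00130428  0.00140258] 0.0870966918728356 [[0.218, -0.948, -0.23, 0.554], [-0.976, -0.211, -0.053, 0.007], [0.002, 0.236, -0.972, 0.368], [0.0, 0.0, 0.0, 1.0]]
```

View pics/z4.png

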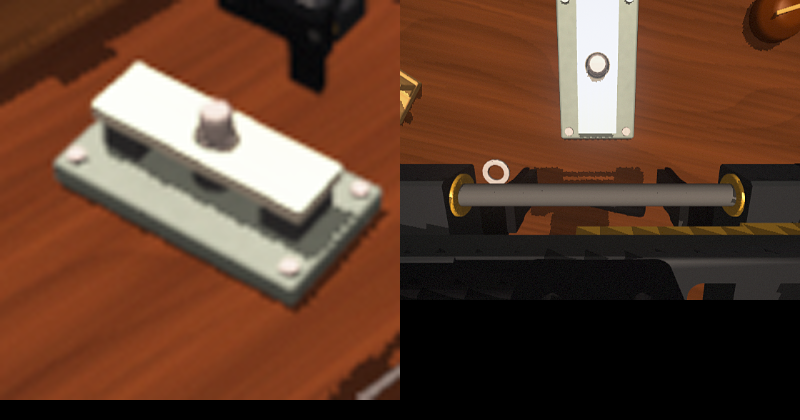

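The bar lies flat on both posts with the stub through its hole (stub top at about (276,84) in wrist pixels). Next, hover above the pliers.

Scaled: -0.303 m is -0.404, -0.076 m is -0.1013, 0.583 rad is 0.1856.

Call:
jog_arm(
  offsets=[
    [0.0187, -0.0627, -0.016, 0.0477, 0.087],
    [0.0373, -0.1253, -0.032, 0.0955, 0.087],
    [0.056, -0.188, -0.048, 0.1432, 0.087],
    [0.0747, -0.2507, -0.064, 0.1856, 0.087],
    [0.0933, -0.3133, -0.08, 0.1856, 0.087],
    [0.1067, -0.3733, -0.0933, 0.1856, 0.087],
    [0.116, -0.404, -0.1013, 0.1856, 0.087],
    [0.116, -0.404, -0.1013, 0.1856, 0.087],
    [0.116, -0.404, -0.1013, 0.1856, 0.087],
    [0.116, -0.404, -0.1013, 0.1856, 0.087],
  ],
)

```text
time: 7.75
ee_pos: [0.509, 0.3092, 0.3001]
eef_rot: [0.984, -0.18, 0.0, -0.0]
ft_force: [-0.8, -0.4, 0.3]
width: 0.0871
grip_force: 0.0
```

Run:
```python
from bench import r
from h import *
w=load("pics/w4.npz");print("stub from wrist",ray(w,275.8,84,.082))
c=r.camera("wrist");np.savez("pics/w5.npz",**c)
cv2.imwrite("pics/w5.png",crop(c,200,100,160,150,4)[:600,:640])
s=r.read_state();print(s["ee_pos"],s["eef_rot"],c["pose"].round(3).tolist())
for p in([.506,.306,.137],[.506,.306,.116],[.49,.309,.01]):print(proj(c,p))
```

```text
stub from wrist [0.5872149  0.01318141 0.082     ]
[0.50937616 0.30772415 0.29982243] [ 9.83556030e-01 -1.80603128e-01  1.28079120e-04  1.73164471e-04] [[-0.353, -0.908, -0.226, 0.57], [-0.936, 0.343, 0.085, 0.286], [-0.0, 0.241, -0.97, 0.441], [0.0, 0.0, 0.0, 1.0]]
[279.13833926 198.40277942]
[278.91160694 193.86724907]
[280.22203259 189.50419275]
```

View pics/w5.png

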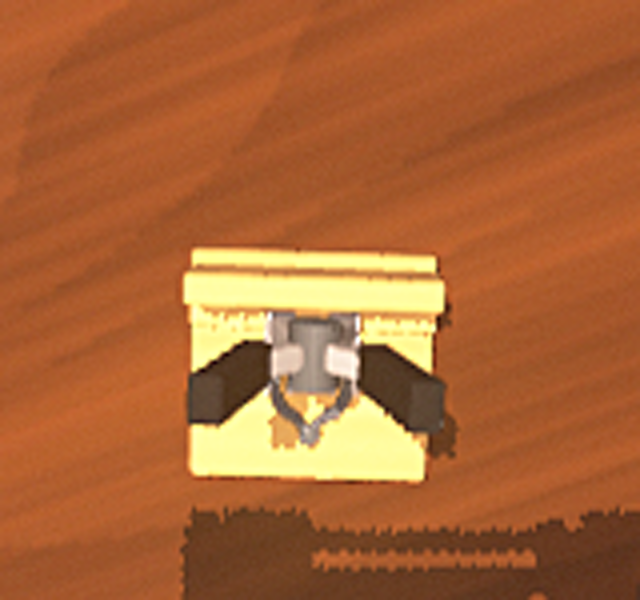

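The wrist crop shows handle tops at crop (206,397) and (426,405). The midpoint is image (278.6,199.9), about 1.4 mm nearer than predicted, and the pliers are turned about +0.03 rad about the tool's z. Descending and squeezing.

Scaled: 0.181 m is 0.2413, -0.004 m is -0.0053, 0.03 rad is 0.0095.

Call:
jog_arm(
  offsets=[
    [-0.0053, 0.002, 0.0533, 0.0095, 0.087],
    [-0.0053, 0.002, 0.1133, 0.0095, 0.087],
    [-0.0053, 0.002, 0.1667, 0.0095, 0.087],
    [-0.0053, 0.002, 0.2067, 0.0095, 0.087],
    [-0.0053, 0.002, 0.2293, 0.0095, 0.087],
    [-0.0053, 0.002, 0.24, 0.0095, 0.087],
    [-0.0053, 0.002, 0.2413, 0.0095, 0.087],
    [-0.0053, 0.002, 0.2413, 0.0095, 0.087],
  ],
  clamp_n=40,
)

```text
time: 8.6
ee_pos: [0.5062, 0.3065, 0.1198]
eef_rot: [0.98, -0.197, 0.0, -0.0]
ft_force: [-0.5, -0.3, -0.7]
width: 0.0868
grip_force: 0.0
```

```bash
python3 - <<'E'
from bench import r
s=r.read_state();print(s["ee_pos"],s["eef_rot"],s["ft_force"])
E
```

```text
[0.50617664 0.30650013 0.11978902] [ 9.80459453e-01 -1.96720542e-01  3.66154903e-04 -3.94417752e-04] [-0.45677843 -0.33154315 -0.66518412]
```

Call:
jog_arm(
  offsets=[
    [0, 0, 0, 0, 0.06],
    [0, 0, 0, 0, 0.05],
    [0, 0, 0, 0, 0.045],
    [0, 0, 0, 0, 0.04],
    [0, 0, 0, 0, 0.035],
    [0, 0, 0, 0, 0.03],
    [0, 0, 0, 0, 0.03],
    [0, 0, 0, 0, 0.03],
    [0, 0, 0, 0, 0.03],
    [0, 0, 0, 0, 0.03],
    [0, 0, 0, 0, 0.03],
    [0, 0, 0, 0, 0.03],
  ],
  clamp_n=45,
)

```text
time: 9.8
ee_pos: [0.5097, 0.3088, 0.1237]
eef_rot: [0.98, -0.197, 0.004, -0.004]
ft_force: [6.3, 1.0, 20.5]
width: 0.0326
grip_force: 45.0
```

```bash
python3 - <<'E'
from bench import r
s=r.read_state();print(s["ee_pos"],s["eef_rot"],s["ft_force"],s["torque"])
E
```

```text
[0.50971895 0.3087746  0.12367864] [ 0.98048199 -0.19652322  0.0043504  -0.00384223] [ 6.31715042  0.96999613 20.46554999] [ 0.4014843  -1.21920909  0.11133555]
```

Scaled: -0.11 m is -0.1467, -0.09 m is -0.12.

Call:
jog_arm(
  offsets=[
    [0, 0, -0.0067, 0, 0.03],
    [0, 0, -0.0267, 0, 0.03],
    [0, 0, -0.0667, 0, 0.03],
    [0, 0, -0.12, 0, 0.03],
    [0, 0, -0.1467, 0, 0.03],
    [0, 0, -0.1467, 0, 0.03],
    [0, 0, -0.1467, 0, 0.03],
  ],
)

```text
time: 10.5
ee_pos: [0.5051, 0.3065, 0.2284]
eef_rot: [0.981, -0.196, -0.0, 0.0]
ft_force: [0.4, 0.5, -3.3]
width: 0.0325
grip_force: 45.0
```

```bash
python3 - <<'E'
from bench import r
from h import *
s=r.read_state();print(s["ee_pos"],s["eef_rot"],s["ft_force"],s["torque"])
o=np.zeros((400,800,3),np.uint8)
d=r.camera("side");np.savez("pics/side6.npz",**d);c=r.camera("wrist");np.savez("pics/w6.npz",**c)
o[:,:400]=crop(d,130,200,100,100,4);o[:300,400:]=cv2.resize(c["img"][:,:,::-1],(400,300));cv2.imwrite("pics/z6.png",o)
E
```

```text
[0.50506013 0.30653772 0.22836495] [ 9.80550319e-01 -1.96267063e-01 -3.66755461e-04  4.20674305e-04] [ 0.38447694  0.49235297 -3.34131391] [0.03626071 0.05169442 0.00763047]
```

View pics/z6.png

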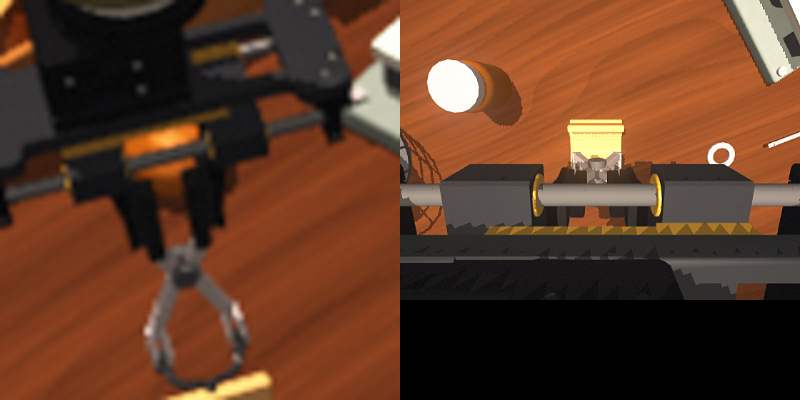

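The side view shows the pliers held upright, with the pivot at (175.4,267.1) and the ring spread below. Moving over the stub.

Scaled: 0.2403 m is 0.3204, 0.2043 m is 0.2724.

Call:
jog_arm(
  offsets=[
    [0.02, 0.024, 0, 0, 0.03],
    [0.06, 0.0707, 0, 0, 0.03],
    [0.1, 0.1187, 0, 0, 0.03],
    [0.14, 0.1653, 0, 0, 0.03],
    [0.18, 0.212, 0, 0, 0.03],
    [0.22, 0.2587, 0, 0, 0.03],
    [0.2507, 0.2947, 0, 0, 0.03],
    [0.2667, 0.3133, 0, 0, 0.03],
    [0.2724, 0.3204, 0, 0, 0.03],
    [0.2724, 0.3204, 0, 0, 0.03],
    [0.2724, 0.3204, 0, 0, 0.03],
    [0.2724, 0.3204, 0, 0, 0.03],
  ],
)

```text
time: 11.8
ee_pos: [0.6012, 0.0082, 0.2287]
eef_rot: [0.981, -0.195, -0.0, -0.0]
ft_force: [0.2, -0.5, -1.9]
width: 0.0323
grip_force: 45.0
```

```bash
python3 - <<'E'
from bench import r
from h import *
s=r.read_state();print(s["ee_pos"],s["eef_rot"],s["ft_force"],s["torque"],s["width"])
o=np.zeros((600,800,3),np.uint8)
d=r.camera("side");np.savez("pics/side7.npz",**d);t=r.camera("top")
o=crop(d,205,130,90,100,6)
cv2.imwrite("pics/z7.png",o)
T=s["ee_pos"];X=np.array([.923,-.385,0])
u0=T[2]-.1137
for n,p in(("stubtop",[.5845,.013,.082]),("ringmid",T-.018*X+[0,0,u0+.002-T[2]]),("ringback",T-.035*X+[0,0,u0+.002-T[2]]),("pivot",T+[0,0,u0+.06-T[2]])):print(n,((proj(d,p)-[205,130]+.5)*6-.5).round(1))
E
```

```text
[0.60123185 0.008249   0.22870395] [ 9.80784973e-01 -1.95091517e-01 -2.98866145e-04 -2.15069910e-04] [ 0.2478017  -0.46078816 -1.92849621] [ 0.02381349 -0.02125316  0.0168668 ] 0.03234747707053757
stubtop [289.4 489.6]
ringmid [284.3 434.2]
ringback [297.1 460.2]
pivot [268.5 307.1]
```

View pics/z7.png

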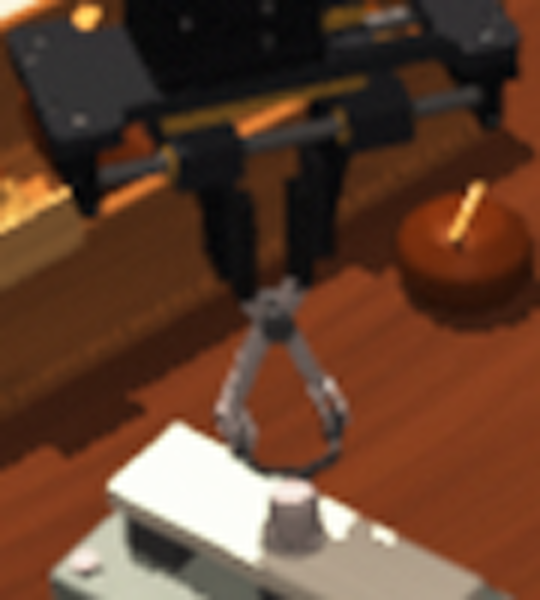

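The ring's lower arc bottoms near crop (291,472), the stub top is centred at (294,490), and the pivot bolt is at (277,318). I compare these with the projected model.

Run:
```python
from h import *
from bench import r
s=r.read_state();T=s["ee_pos"];print(T)
d=load("pics/side7.npz");K=lambda p:((proj(d,p)-[205,130]+.5)*6-.5)
a=2*np.arctan2(s["eef_rot"][1],s["eef_rot"][0]);X=np.array([np.cos(a),np.sin(a),0]);Y=np.array([-X[1],X[0],0]);Z=np.array([0,0,1.])
th=np.linspace(0,2*np.pi,73);u0=T[2]-.1137
O=T*[1,1,0]-.018*X+u0*Z
P=np.array([K(O+.0195*(np.cos(t)*X+np.sin(t)*Y)) for t in th]);print("ring outer bottom",P[P[:,1].argmax()].round(1),"left",P[P[:,0].argmin()].round(1),"right",P[P[:,0].argmax()].round(1))
S=np.array([K(np.array([.5845,.013,.082])+.009*(np.cos(t)*X+np.sin(t)*Y)) for t in th]);print("stub top L,R,T,B",S[:,0].min(),S[:,0].max(),S[:,1].min(),S[:,1].max())
print("pivot, front -6mm",K(T+(u0+.06-T[2])*Z),K(T+(u0+.06-T[2])*Z-.008*X))
print("stub axis at ring height",K([.5845,.013,u0]),"now ring centre",K(O))
for n,v in(("+x",[.001,0,0]),("+y",[0,.001,0]),("+z",[0,0,.001])):print(n,(K(O+v)-K(O)).round(2))
I=crop(d,205,130,90,100,6)[200:600];J=crop(d,233,185,36,36,16)[:576]
cv2.imwrite("pics/z8.png",J)
```

```text
[0.60135651 0.00771267 0.22891443]
ring outer bottom [284.2 468.1] left [239.9 436.3] right [330.4 436.6]
stub top L,R,T,B 268.85345027911103 309.93299561300955 475.1323282350408 504.1015101150449
pivot, front -6mm [269.21731796 305.9960763 ] [275.31864191 317.91733216]
stub axis at ring height [288.31691106 434.94831884] now ring centre [285.15797683 436.41636795]
+x [-1.54 -1.19]
+y [-1.74  1.08]
+z [-0.03 -1.67]
```

View pics/z8.png

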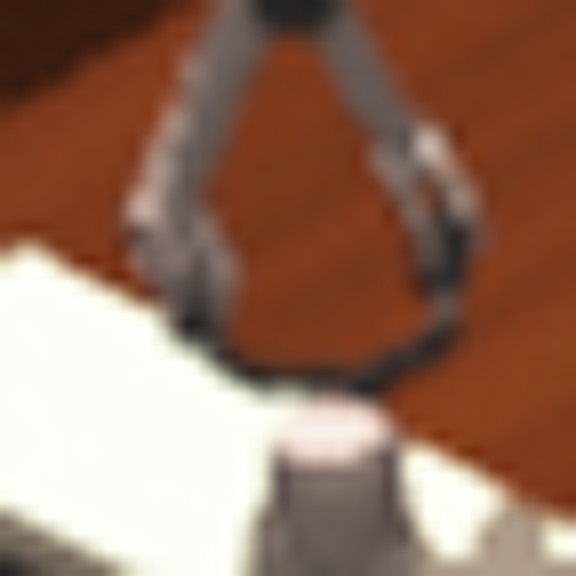

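The fit says the ring sits about 4 mm further back in the tool than nominal, which matches the tool's shift while squeezing. Correcting by +4 mm, then lowering part way while watching the forces.

Careful with the scale: shifts go in shares of 0.75 m and turns go in shares of pi rad. That gives: 0.041 m is 0.0547, 0.0039 m is 0.0052.

Call:
jog_arm(
  offsets=[
    [0.0052, 0.0021, 0, 0, 0.03],
    [0.0052, 0.0021, 0, 0, 0.03],
    [0.0052, 0.0021, 0.0133, 0, 0.03],
    [0.0052, 0.0021, 0.0267, 0, 0.03],
    [0.0052, 0.0021, 0.0373, 0, 0.03],
    [0.0052, 0.0021, 0.0453, 0, 0.03],
    [0.0052, 0.0021, 0.0507, 0, 0.03],
    [0.0052, 0.0021, 0.0547, 0, 0.03],
    [0.0052, 0.0021, 0.0547, 0, 0.03],
    [0.0052, 0.0021, 0.0547, 0, 0.03],
  ],
)

```text
time: 12.9
ee_pos: [0.6047, 0.0034, 0.1882]
eef_rot: [0.981, -0.196, 0.0, -0.0]
ft_force: [0.2, 0.1, -2.6]
width: 0.0324
grip_force: 45.0
```

```bash
python3 - <<'E'
from bench import r
from h import *
s=r.read_state();print(s["ee_pos"],s["eef_rot"],s["ft_force"],s["torque"],s["width"])
d=r.camera("side");np.savez("pics/side9.npz",**d)
cv2.imwrite("pics/z9.png",crop(d,230,180,50,50,12))
E
```

```text
[0.60470647 0.00337397 0.18823061] [ 9.80537638e-01 -1.96331053e-01  2.37328664e-04 -5.02832920e-05] [ 0.17825101  0.13010619 -2.63112093] [ 0.05016412  0.00534787 -0.02803307] 0.03239698160766741
```

View pics/z9.png

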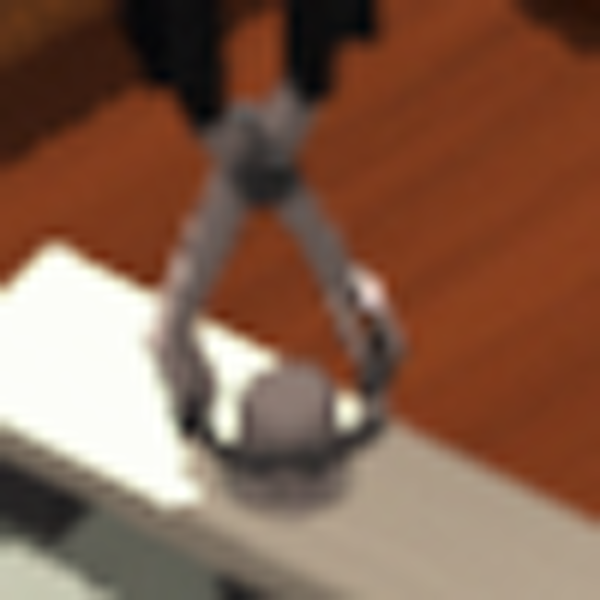

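The ring surrounds the stub: stub spans columns 245–335 and the ring's inside about 205–372, so it is centred with no side force. Lowering onto the bar.

Scaled: 0.014 m is 0.0187, 0.012 m is 0.016.

Call:
jog_arm(
  offsets=[
    [0, 0, 0.0067, 0, 0.03],
    [0, 0, 0.012, 0, 0.03],
    [0, 0, 0.016, 0, 0.03],
    [0, 0, 0.0187, 0, 0.03],
    [0, 0, 0.0187, 0, 0.03],
    [0, 0, 0.0187, 0, 0.03],
  ],
)

```text
time: 13.55
ee_pos: [0.6046, 0.0033, 0.174]
eef_rot: [0.981, -0.196, 0.0, 0.0]
ft_force: [0.9, 0.1, -2.6]
width: 0.0325
grip_force: 45.0
```

Call:
jog_arm(
  offsets=[
    [0, 0, 0.0013, 0, 0.03],
    [0, 0, 0.0027, 0, 0.03],
    [0, 0, 0.0027, 0, 0.03],
    [0, 0, 0.0027, 0, 0.03],
  ],
)

```text
time: 13.95
ee_pos: [0.6047, 0.0034, 0.1721]
eef_rot: [0.981, -0.196, 0.0, -0.0]
ft_force: [0.7, 0.5, -1.4]
width: 0.0324
grip_force: 45.0
```

Scaled: 0.001 m is 0.0013, 0.0005 m is 0.0007.

Call:
jog_arm(
  offsets=[
    [0, 0, 0.0007, 0, 0.03],
    [0, 0, 0.0013, 0, 0.03],
    [0, 0, 0.0013, 0, 0.03],
    [0, 0, 0.0013, 0, 0.03],
    [0, 0, 0.0013, 0, 0.03],
  ],
)

```text
time: 14.45
ee_pos: [0.605, 0.0033, 0.1718]
eef_rot: [0.981, -0.196, 0.001, -0.0]
ft_force: [-0.6, 0.7, 5.5]
width: 0.0327
grip_force: 45.0
```

Call:
jog_arm(
  offsets=[
    [0, 0, 0.0007, 0, 0.03],
    [0, 0, 0.0013, 0, 0.03],
    [0, 0, 0.0013, 0, 0.03],
    [0, 0, 0.0013, 0, 0.03],
  ],
)

```text
time: 14.85
ee_pos: [0.6054, 0.0032, 0.1716]
eef_rot: [0.981, -0.196, 0.001, -0.0]
ft_force: [-0.7, -0.9, 11.6]
width: 0.0329
grip_force: 45.0
```

Scaled: -0.0012 m is -0.0016, -0.0006 m is -0.0008.

Call:
jog_arm(
  offsets=[
    [0, 0, -0.0008, 0, 0.03],
    [0, 0, -0.0016, 0, 0.03],
    [0, 0, -0.0016, 0, 0.03],
    [0, 0, -0.0016, 0, 0.03],
    [0, 0, -0.0016, 0, 0.03],
    [0, 0, -0.0016, 0, 0.03],
  ],
)

```text
time: 15.45
ee_pos: [0.605, 0.0033, 0.1718]
eef_rot: [0.981, -0.196, 0.001, -0.0]
ft_force: [-0.2, -0.3, 6.0]
width: 0.0327
grip_force: 45.0
```

```bash
python3 -c "
from bench import r
print(r.close_job())"
```

```text
the job is handed in; nothing more can be done
None
```

I handed the job in at 15.5 s with the bar on both posts and the squeezed pliers holding the ring round the stub, pressing on the bar with about 8 N. The hand-in returned no verdict. I viewed 12 pictures, over the limit of 10, so the last approach was checked by force and height readings only.

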